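Change-out at the bench dust box: unlock, open, lift out the filter

TASK

The filter in the bench's dust-extraction box is due: fit the T-handled key on the latch's square spindle, turn it a quarter turn clockwise, then take the key off and put it down on the bench or back in its wooden stand. Swing the box's access panel up by its bow handle until it stands fully open, lift the filter cartridge out and stand it upright in the aluminium tray without tipping it on the way. Leave the other tools where they lie.

Things in the scene. Friction and masses are not known exactly. Their poses are not given: they have to be found in the camera images.
- dust_box: Grey steel dust box screwed to the bench, 180 (x) x 200 x 105 mm high, louvres in front, hose stub at right. Origin: centre of its underside; x from front (latch, handle) to rear (hinge), y to its left. Top closed by the hinged panel. The opening under it runs from x = -63 to 77 mm, y = -89 to 89. Inside: 3 mm floor, the filter, at y below -60 a black blower housing 53 mm high.
- panel (a joint): Hinge of the access panel (168 x 192 x 4 mm, its face 109 mm above the bench when shut), rad: 0 shut, grows as its front edge swings up and back about the rear hinge, 1.57 upright, stop at 1.75. The stiff hinge holds the 0.3 kg panel at any angle where it is left; lifting takes about 4 N at the handle.
- panel_hinge (a point): Point on the hinge axis of the panel, at mid width: 80 mm behind the box's centre, 107 mm above the bench. Its frame turns with the panel; the hinge axis is its y.
- panel_handle (a point): Middle of the panel's bow handle: round steel bar 10 mm thick, 84 mm long, parallel to the hinge (its frame's y), 46 mm above the panel's face, 155 mm from the hinge, 40 mm left of the box's middle. Gripped from above across the bar it turns in the fingers, so a tool kept pointing down can carry it right round to 1.6 rad (then let go with a small opening: the panel is 41 mm from the bar).
- latch (a joint): Quarter-turn cam latch, rad: near 0 locked (its tongue is under the box's front flange and blocks the panel), unlocked towards its stop at 1.571. Grows clockwise seen from above. The tongue clears the flange at about 1.1. Friction of about 0.12 N m holds it where it is left. A white line on the plug shows where the tongue points: to the front locked, to the left unlocked.
- spindle (a point): Foot of the latch's square brass spindle, on its axis, at the face of the round lock flange on which a seated key stands: 40 mm in front and 50 mm right of the box's centre, 113 mm above the bench. 10 mm square, 14 mm tall, the top 5 mm tapered to 4.5 mm. The frame's z is the axis, x and y are square to the flats; it turns with the latch. Locked, the flats stand at 45 degrees to the box.
- key: Loose steel T key, 90 g, 76 mm tall, upright in the wooden stand. Origin: centre of its socket's mouth, at its lower end; z along the shank. Socket 11.5 mm square inside (sides along the key's x, y), 16 mm deep, 17.5 mm outside; fits the spindle in any of four quarter positions with 9 degrees of play either way. Cross bar along the key's x: 64 long, 12 wide and high, middle 70 mm above origin.
- stand: Wooden punch stand fixed to the bench, 110 (its x) x 46 x 45 mm high, origin centre of the underside. The key stands in a well 30 mm deep and 23 mm square, 10 mm along +x from the middle, with its bar along the stand's x. Three small steel punches stand beside it, up to 85 mm high.
- filter: Filter cartridge, loose, about 120 g: a pleated cylinder 56 mm in diameter and 56 mm high with black end caps, on top a round black knob 24 mm in diameter between 66 and 88 mm above the underside (a thinner neck below it). Origin: centre of the underside, z up. It stands on the floor of the dust box near the middle.
- tray: Shallow aluminium tray, loose, 100 x 100 x 14 mm, walls and floor 3 mm thick, empty. Origin: centre of the underside, z up.
- wax: Bystander: red-lidded round tin, 66 x 66 x 29 mm, lying loose on the bench; origin at the middle of its underside. Leave it where it lies.
- eyeglass: Bystander: folding loupe, 27 x 54 x 14 mm, lying loose on the bench; origin at the middle of its underside. Leave it where it lies.
- rubber: Bystander: black rubber disc, 80 x 80 x 26 mm, lying loose on the bench; origin at the middle of its underside. Leave it where it lies.

How it is judged (in metres and radians):
On the way, in this order (a step that is already met when the one before it is completed fails the run):
1. the key is seated on the spindle of the locked latch (distance between key and spindle below 0.007 m and value of joint latch below 0.5 rad), for 0.1 s.
2. the latch is turned a quarter turn with the key on it (value of joint latch above 1.15 rad and distance between key and spindle below 0.009 m), for 0.1 s.
3. the panel is swung open, at least about upright (value of joint panel above 1.4 rad), for 0.2 s.
At the end, for the whole second after the job is handed in: Panel open at least 1.4 rad, latch still turned beyond 1.15 rad, filter at rest flat on the tray's floor inside its walls and upright within 0.1 rad, key at rest outside the box with its socket end below 60 mm height (on the bench or in its stand) (value of joint panel above 1.4 rad and value of joint latch above 1.15 rad and x of filter in the frame of tray between -0.024 and 0.024 m and y of filter in the frame of tray between -0.024 and 0.024 m and z of filter in the frame of tray below 0.009 m and angle between filter's own z axis and vertical below 0.1 rad and linear speed of each of filter, key below 0.02 m/s and height (world z) of key below 0.06 m and (x of key in the frame of dust_box below -0.105 m or x of key in the frame of dust_box above 0.105 m or y of key in the frame of dust_box below -0.105 m or y of key in the frame of dust_box above 0.105 m)); the robot touches nothing.
It fails at once if the filter cartridge is tipped by more than about 35 degrees (angle between filter's own z axis and vertical above 0.6 rad).
It fails at once if another tool on the bench is shoved by more than 40 mm (distance of any of wax, eyeglass, rubber from where it was at the start of the episode above 0.04 m).
It also fails if it takes over 72 s, if anything falls off the work surface, if the arm or the gripper's body presses on something with over 40 N, if the wrist force passes 120 N, or if a joint passes its speed limit or range.

ROBOT

A 6-joint arm with a two-finger parallel gripper is mounted at the origin on the work surface; the furniture and walls round the work are solid. World frame = base frame: x ahead of the robot, y to its left, z up, the work surface at z = 0. Lengths are in mm, angles in rad, forces in N, time in s.
With the tool pointing down it reaches from about 350 to 850 mm from the base axis. Payload 8.1 kg.
Tool frame: the origin (TCP) lies midway between the tips of the shut fingers; the grasp point (between the pads) lies 19 mm behind it; z points along the fingers, y is the line along which they close (so a half turn about z gives the same grasp; the last joint's range is limited). The gripper opens to 93 mm and grips with 3 to 60 N. Pads are 15 mm wide; open, the fingers measure 128 mm over their backs; the gripper's body (75 mm by 188 mm) begins 65 mm behind the grasp point.
Start: joints at [-1.317, 0.13, 1.488, -0, 1.523, -0.085], TCP at [199.433, -565.89, 218.635] pointing down, gripper open.
Joint ranges: [-2.96, 2.96], [-0.89, 2.26], [0.02, 2.5], [-1.34, 4.48], [0, 2.73], [-2.66, 2.66]. Speed limits (rad/s): [2.39, 2.39, 2.79, 3.14, 3.14, 3.14].

INTERFACE

Orientations are given as [roll, pitch, yaw] about the fixed x, y, z axes, in that order (R = Rz(yaw) Ry(pitch) Rx(roll)).
In Python, from workcell import manip gives the robot as it stands.
- The arm moves only by the shell command python3 -m handwheel 'ROWS' [FORCE]. ROWS is JSON, a list of rows, each an object of numbers: "dx", "dy", "dz": the shift along the tool's x, y, z in mm; "wx", "wy", "wz": the turn, a rotation vector about the tool's x, y, z in rad; "claw": the closure, from -1 (fully open) to 1 (shut), so that 0 is half open. A call has 1 to 8 rows; each row shifts and turns the commanded pose from where the row before left it, along the tool's axes as they then stand; what a row does not reach is not made up. A row lasts 1/10 s, in which the tool goes at most 50 mm and 8.59 degrees, less where a joint would pass 70% of its speed; a pose out of reach is approached as far as the arm can. A call with a gripper value outside its range is refused whole. The fingers move at their own pace and stop on an object; FORCE is the grip in N (left out, the last holds). Time passes only in rows, so rows that do not move let the fingers close. It gives the time, the measured TCP pose, the force, the opening and the grip force at its end, in the units of the state.
- manip.get_state(): the state, without advancing time (a new reading comes with each control period).
- manip.camera(name): name is "scene" or "side" or "wrist"; returns the picture (384x512x3 uint8, red, green, blue); there is no depth.
- manip.camera_params(name): a dict with "fx", "fy", "cx", "cy" (pixels), "dist_coeffs" ([k1, k2, p1, p2, k3] as OpenCV has them; the pictures are not rectified), "T" (4x4, takes a point from camera to world coordinates). Camera axes: x right, y down, z forward; pixel columns grow to the right and rows downward; lengths in mm; the calibration is good to about 2 mm. A picture is of the moment at which its call begins: read the wrist's pose just before it. camera_params takes no time and is no camera call; for the wrist camera it gives the pose at the moment of the call.
- manip.finish_job(): hands the job in; it is judged then, once.
The state is a dict: "time_s": time; "joints": joint angles; "qvel": joint speeds; "tau": joint torques, N m; "tool_pos": TCP position; "tcp_rot": TCP orientation; "contact_force": force on the tool from outside, world axes, zero at the start; "ft_torque": the same for the moment, N m; "finger_gap": opening from 0.0 (shut) to 1.0 (fully open); "grasp_force": force on a finger pad.
Only numpy, scipy, OpenCV 4.12 (cv2) and the standard library are available. Lean on these libraries where they do the work, as an engineer would, in place of code of your own. Each camera call takes 0.05 s, during which the arm holds its last target. There are 200 camera calls.

## Working session

There is one attempt and no reset: what is moved stays moved. The work goes in short steps, Python scripts to look and compute and a shell command to move; the robot and the scene stay as the last step left them, time stands still between calls to the robot, and variables do not carry over. Pictures are saved under pics/ and viewed, at most 10 in all, crops included, and the job is handed in when it is done.

```bash
ls; mkdir -p pics; python3 - <<'E'
from workcell import manip
import cv2,numpy as np
for n in ["scene","side","wrist"]:
    p=manip.camera_params(n); print(n,{k:np.round(p[k],3).tolist() for k in p})
    im=manip.camera(n); cv2.imwrite(f"pics/{n}0.png",im[:,:,::-1])
print(manip.get_state())
a=[cv2.imread(f"pics/{n}0.png") for n in ["scene","side"]]
E
```

```text
pics
scene {'fx': 393.965, 'fy': 393.965, 'cx': 260.997, 'cy': 193.335, 'dist_coeffs': [-0.139, 0.0, 0.0, 0.0, 0.0], 'T': [[-0.587, -0.539, 0.603, 6.974], [-0.809, 0.384, -0.444, 432.283], [0.008, -0.749, -0.662, 685.751], [0.0, 0.0, 0.0, 1.0]]}
side {'fx': 490.35, 'fy': 490.35, 'cx': 257.597, 'cy': 193.301, 'dist_coeffs': [-0.211, 0.0, 0.0, 0.0, 0.0], 'T': [[0.967, -0.124, 0.221, 303.787], [-0.253, -0.414, 0.875, -868.901], [-0.017, -0.902, -0.431, 573.521], [0.0, 0.0, 0.0, 1.0]]}
wrist {'fx': 291.617, 'fy': 291.617, 'cx': 254.302, 'cy': 188.813, 'dist_coeffs': [-0.011, 0.0, 0.0, 0.0, 0.0], 'T': [[0.333, -0.913, -0.236, 264.025], [-0.943, -0.323, -0.082, -543.003], [-0.002, 0.25, -0.968, 383.941], [0.0, 0.0, 0.0, 1.0]]}
{'time_s': 0.15, 'joints': array([-1.31736806e+00,  1.31003067e-01,  1.48904231e+00,  5.29115960e-05,
        1.52299696e+00, -8.53960878e-02]), 'qvel': array([-0.00029517, -0.00323008, -0.00271385,  0.0008996 ,  0.0004479 ,
       -0.00092896]), 'tau': array([ 1.62196353e-03, -5.60474467e+01, -4.92335486e+01,  7.69470935e-02,
        3.07355588e-02, -1.09766738e-04]), 'tool_pos': array([ 199.35760219, -565.44158945,  217.81199338]), 'tcp_rot': array([-3.14015276e+00, -1.76301770e-04,  3.38821663e-01]), 'contact_force': array([0.7004221 , 0.82255364, 0.67480154]), 'ft_torque': array([-0.03904572,  0.02533082, -0.02935885]), 'grasp_force': 0.0, 'finger_gap': 0.9967166218407141}
```

View pics/scene0.png

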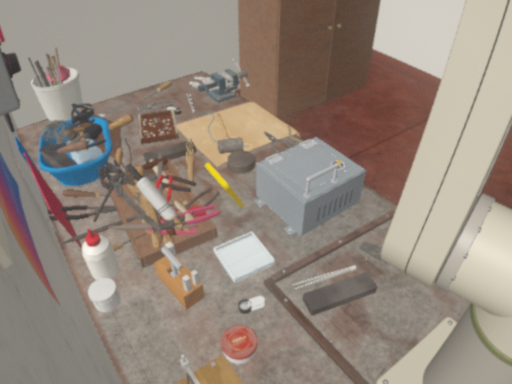

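View pics/side0.png

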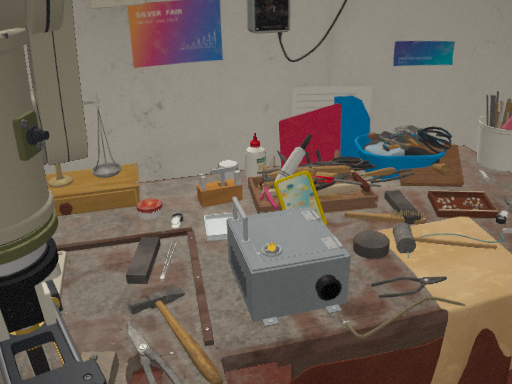

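The scene view shows the box at about (310,185), the tray at (243,256), the wooden stand with the key at (178,272), the wax tin at (240,343) and the loupe at (252,304). The side view shows the spindle at (272,248), the bow handle at (240,220), the stand at (220,188) and the tray at (216,226). I'll enlarge the parts that matter.

```bash
cat > h.py <<'E'
from workcell import manip
import cv2,numpy as np
def ray(n,u,v,P=None):
    p=P or manip.camera_params(n); K=np.array([[p['fx'],0,p['cx']],[0,p['fy'],p['cy']],[0,0,1.]])
    x=cv2.undistortPoints(np.array([[[u,v]]],float),K,np.array(p['dist_coeffs'],float))[0,0]
    T=np.array(p['T']); return T[:3,3],T[:3,:3]@np.array([x[0],x[1],1])
def onz(n,u,v,z,P=None):
    o,d=ray(n,u,v,P); return o+d*(z-o[2])/d[2]
def tri(a,b):
    (o1,d1),(o2,d2)=a,b
    s=np.linalg.lstsq(np.stack([d1,-d2],1),o2-o1,rcond=None)[0]
    p,q=o1+s[0]*d1,o2+s[1]*d2
    return (p+q)/2,np.linalg.norm(p-q)
def proj(n,X,P=None):
    p=P or manip.camera_params(n); K=np.array([[p['fx'],0,p['cx']],[0,p['fy'],p['cy']],[0,0,1.]])
    T=np.linalg.inv(np.array(p['T'])); r,_=cv2.Rodrigues(T[:3,:3])
    return cv2.projectPoints(np.array(X,float).reshape(-1,1,3),r,T[:3,3],K,np.array(p['dist_coeffs'],float))[0][:,0]
def snap(n,name):
    P=manip.camera_params(n); im=np.ascontiguousarray(manip.camera(n)[:,:,::-1]); cv2.imwrite(f"pics/{name}.png",im); return im,P
def crop(f,x,y,w,h,s):
    im=cv2.imread(f"pics/{f}.png")[y:y+h,x:x+w]; im=cv2.resize(im,None,fx=s,fy=s,interpolation=cv2.INTER_CUBIC)
    for i in range(0,w,10): cv2.line(im,(i*s,0),(i*s,8 if (x+i)%50 else 18),(0,255,255),1)
    for i in range(0,h,10): cv2.line(im,(0,i*s),(8 if (y+i)%50 else 18,i*s),(0,255,255),1)
    return im
E
python3 - <<'E'
from h import *
a=crop("scene0",250,130,130,110,3); b=crop("side0",220,190,130,130,3)
c=crop("scene0",140,220,140,100,3); d=crop("side0",180,150,120,100,3)
out=np.zeros((600,800,3),np.uint8)
for im,(x,y) in zip([a,b,c],[(0,0),(400,0),(0,330)]):
    hh=min(im.shape[0],600-y); ww=min(im.shape[1],800-x); out[y:y+hh,x:x+ww]=im[:hh,:ww]
d=d[:210]; out[390:600,430:790]=d[:,:360]
cv2.imwrite("pics/comp.png",out)
E
```

```text
(no output)
```

View pics/comp.png

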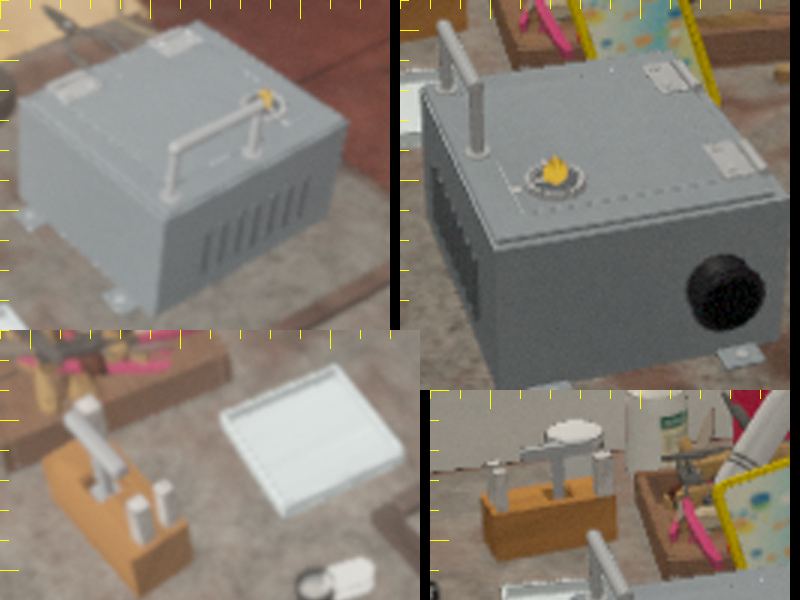

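The enlarged crops show the spindle at scene (337.5,164) and side (272,249). The bow bar runs scene (307,180)–(336,165). The key bar runs scene (164,248)–(180,267) and the tray corners are clear. I'll turn these into positions.

```bash
python3 - <<'E'
from h import *
np.set_printoptions(precision=1,suppress=True)
for n,c in dict(scene=[(365,170.7),(305,200.7),(256.7,163.3),(316.7,137.3)],side=[(252.3,271.7),(228.3,220.7),(316.7,210),(348.3,255.7)]).items():
    print(n,"box",[onz(n,*p,107) for p in c])
print("flange",onz("scene",337.3,164.7,113),onz("side",271.7,250,113))
print("bar tri",tri(ray("scene",307.3,180),ray("side",234.3,198.3)),tri(ray("scene",336,165),ray("side",245.7,218.3)))
print("bar z155",onz("scene",307.3,180,155),onz("scene",336,165,155),onz("side",234.3,198.3,155),onz("side",245.7,218.3,155))
print("tray",[onz("scene",*p,14) for p in [(214,248.3),(252.3,232.3),(274.7,260.7),(235.7,281.7)]])
print("key bar",onz("scene",164,248.3,85),onz("scene",180,266.7,85),onz("side",210.7,171.7,85))
print("stand",[onz("scene",*p,z) for p,z in [((155,262.5),45),((202.7,288),45)]])
E
```

```text
scene box [array([ 455.5, -207.7,  107. ]), array([458.9, -19.5, 107. ]), array([629.4, -11.8, 107. ]), array([ 630.5, -209. ,  107. ])]
side box [array([ 458.3, -212.4,  107. ]), array([455.5, -28.2, 107. ]), array([639.4, -34.9, 107. ]), array([ 631.1, -212.9,  107. ])]
flange [ 506.3 -162.8  113. ] [ 505.3 -165.6  113. ]
bar tri (array([469. , -29.1, 154.6]), np.float64(0.9960197546652849)) (array([ 471. , -115.9,  155.3]), np.float64(1.1455478430400254))
bar z155 [468.  -28.6 155. ] [ 470.5 -116.   155. ] [469.3 -29.2 155. ] [ 471.7 -114.7  155. ]
tray [array([530. , 176.1,  14. ]), array([520.3,  78.5,  14. ]), array([423.4,  87.2,  14. ]), array([426.3, 186.3,  14. ])]
key bar [532.5 285.5  85. ] [472.6 280.5  85. ] [471.6 279.9  85. ]
stand [array([543.1, 308.3,  45. ]), array([431.5, 258.5,  45. ])]
```

```bash
python3 -m handwheel '[{"wz":0.14,"dz":-10},{"wz":0.14,"dz":-10},{"dx":29,"dy":-40},{"dx":29,"dy":-40},{"dx":29,"dy":-40},{"dx":29,"dy":-40},{"dx":29,"dy":-40},{"dx":29,"dy":-40}]' && python3 -m handwheel '[{"dx":20,"dy":-44},{"dx":20,"dy":-44},{"dx":20,"dy":-44},{"dx":20,"dy":-44},{"dx":20,"dy":-44},{"dx":20,"dy":-44},{"dx":20,"dy":-44},{"dx":20,"dy":-44}]' && python3 -m handwheel '[{"dx":3,"dy":-40},{"dx":3,"dy":-40},{"dx":3,"dy":-40},{"dx":3,"dy":-40,"dz":15},{"dx":3,"dy":-40,"dz":20},{"dx":3,"dy":-40,"dz":20},{},{}]' && python3 - <<'E'
from h import *
im,P=snap("wrist","w1"); s=manip.get_state(); print(s['tool_pos'],s['tcp_rot'])
cv2.imwrite("pics/w1g.png",crop("w1",90,60,330,260,2))
E
```

```text
schema error: expected keys dx, dy, dz, wx, wy, wz, claw
```

```bash
python3 -m handwheel '[{"dx":0,"dy":0,"dz":-10,"wx":0,"wy":0,"wz":0.14,"claw":-1},{"dx":0,"dy":0,"dz":-10,"wx":0,"wy":0,"wz":0.14,"claw":-1},{"dx":29,"dy":-40,"dz":0,"wx":0,"wy":0,"wz":0,"claw":-1},{"dx":29,"dy":-40,"dz":0,"wx":0,"wy":0,"wz":0,"claw":-1},{"dx":29,"dy":-40,"dz":0,"wx":0,"wy":0,"wz":0,"claw":-1},{"dx":29,"dy":-40,"dz":0,"wx":0,"wy":0,"wz":0,"claw":-1},{"dx":29,"dy":-40,"dz":0,"wx":0,"wy":0,"wz":0,"claw":-1},{"dx":29,"dy":-40,"dz":0,"wx":0,"wy":0,"wz":0,"claw":-1}]' && python3 -m handwheel '[{"dx":20,"dy":-44,"dz":0,"wx":0,"wy":0,"wz":0,"claw":-1},{"dx":20,"dy":-44,"dz":0,"wx":0,"wy":0,"wz":0,"claw":-1},{"dx":20,"dy":-44,"dz":0,"wx":0,"wy":0,"wz":0,"claw":-1},{"dx":20,"dy":-44,"dz":0,"wx":0,"wy":0,"wz":0,"claw":-1},{"dx":20,"dy":-44,"dz":0,"wx":0,"wy":0,"wz":0,"claw":-1},{"dx":20,"dy":-44,"dz":0,"wx":0,"wy":0,"wz":0,"claw":-1},{"dx":20,"dy":-44,"dz":0,"wx":0,"wy":0,"wz":0,"claw":-1},{"dx":20,"dy":-44,"dz":0,"wx":0,"wy":0,"wz":0,"claw":-1}]'
```

```text
time_s: 0.95
tool_pos: [359.6, -314.2, 238.4]
tcp_rot: [-3.142, -0.0, 0.058]
contact_force: [0.5, -0.0, 0.1]
finger_gap: 1.0
grasp_force: 0.0
time_s: 1.75
tool_pos: [498.3, 46.8, 238.6]
tcp_rot: [3.141, -0.0, 0.059]
contact_force: [-0.1, -0.6, 0.1]
finger_gap: 0.999
grasp_force: 0.0
```

```bash
python3 -m handwheel '[{"dx":3,"dy":-40,"dz":0,"wx":0,"wy":0,"wz":0,"claw":-1},{"dx":3,"dy":-40,"dz":0,"wx":0,"wy":0,"wz":0,"claw":-1},{"dx":3,"dy":-40,"dz":10,"wx":0,"wy":0,"wz":0,"claw":-1},{"dx":3,"dy":-40,"dz":20,"wx":0,"wy":0,"wz":0,"claw":-1},{"dx":3,"dy":-40,"dz":20,"wx":0,"wy":0,"wz":0,"claw":-1},{"dx":3,"dy":-37,"dz":20,"wx":0,"wy":0,"wz":0,"claw":-1},{"dx":0,"dy":0,"dz":0,"wx":0,"wy":0,"wz":0,"claw":-1},{"dx":0,"dy":0,"dz":0,"wx":0,"wy":0,"wz":0,"claw":-1}]' && python3 - <<'E'
from h import *
im,P=snap("wrist","w1"); s=manip.get_state(); print(s['tool_pos'],s['tcp_rot'])
import json; json.dump({k:np.array(v).tolist() for k,v in P.items()},open("w1.json","w"))
cv2.imwrite("pics/w1g.png",crop("w1",110,60,290,290,2))
E
```

```text
time_s: 2.55
tool_pos: [501.2, 282.6, 167.4]
tcp_rot: [3.14, 0.002, 0.061]
contact_force: [-0.0, -0.3, -0.0]
finger_gap: 1.0
grasp_force: 0.0
[501.99584224 282.06513725 168.54230483] [3.14094383e+00 4.72390057e-04 5.94060913e-02]
```

View pics/w1g.png

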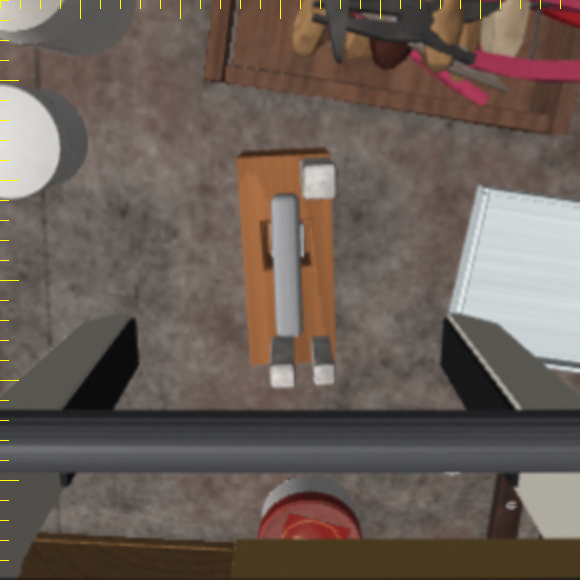

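The wrist view looks straight down on the key: its bar runs from px (252.2,157.5) to (253.7,227), and there's free bench on either side for the fingers. The punches stand clear of the bar's middle.

```bash
python3 - <<'E'
from h import *
import json
P=json.load(open("w1.json"))
a,b=onz("wrist",252.2,157.5,91,P),onz("wrist",253.7,227,91,P)
m=(a+b)/2; d=a-b; print(a,b,m,np.linalg.norm(d),np.arctan2(d[1],d[0]))
y=.0594; D=m[:2]-np.array([502.0,282.1]); print("dx",D@[np.cos(y),np.sin(y)],"dy",D@[np.sin(y),-np.cos(y)])
E
```

```text
[533.87634928 286.01961863  91.        ] [471.89605207 280.99048411  91.        ] [502.88620067 283.50505137  91.        ] 62.1839966264255 0.08096348574754847
dx 0.9680486953297665 dy -1.3499639657392557
```

```bash
python3 -m handwheel '[{"dx":1,"dy":-1.3,"dz":10,"wx":0,"wy":0,"wz":-0.02,"claw":-0.5},{"dx":0,"dy":0,"dz":30,"wx":0,"wy":0,"wz":0,"claw":-0.5},{"dx":0,"dy":0,"dz":30,"wx":0,"wy":0,"wz":0,"claw":-0.5},{"dx":0,"dy":0,"dz":20,"wx":0,"wy":0,"wz":0,"claw":-0.5},{"dx":0,"dy":0,"dz":11,"wx":0,"wy":0,"wz":0,"claw":-0.5},{"dx":0,"dy":0,"dz":0,"wx":0,"wy":0,"wz":0,"claw":-0.5},{"dx":0,"dy":0,"dz":0,"wx":0,"wy":0,"wz":0,"claw":1},{"dx":0,"dy":0,"dz":0,"wx":0,"wy":0,"wz":0,"claw":1}]' 45 && python3 -m handwheel '[{"dx":0,"dy":0,"dz":0,"wx":0,"wy":0,"wz":0,"claw":1},{"dx":0,"dy":0,"dz":0,"wx":0,"wy":0,"wz":0,"claw":1},{"dx":0,"dy":0,"dz":0,"wx":0,"wy":0,"wz":0,"claw":1},{"dx":0,"dy":0,"dz":0,"wx":0,"wy":0,"wz":0,"claw":1}]'
```

```text
time_s: 3.4
tool_pos: [504.3, 284.0, 69.5]
tcp_rot: [-3.141, -0.003, 0.079]
contact_force: [0.1, 0.0, 0.5]
finger_gap: 0.623
grasp_force: 0.0
time_s: 3.8
tool_pos: [503.1, 283.8, 67.9]
tcp_rot: [-3.141, -0.0, 0.079]
contact_force: [-0.2, -0.8, 0.0]
finger_gap: 0.286
grasp_force: 0.0
```

```bash
python3 -m handwheel '[{"dx":0,"dy":0,"dz":0,"wx":0,"wy":0,"wz":0,"claw":1},{"dx":0,"dy":0,"dz":0,"wx":0,"wy":0,"wz":0,"claw":1},{"dx":0,"dy":0,"dz":0,"wx":0,"wy":0,"wz":0,"claw":1},{"dx":0,"dy":0,"dz":0,"wx":0,"wy":0,"wz":0,"claw":1},{"dx":0,"dy":0,"dz":0,"wx":0,"wy":0,"wz":0,"claw":1},{"dx":0,"dy":0,"dz":0,"wx":0,"wy":0,"wz":0,"claw":1}]'; python3 -m handwheel '[{"dx":0,"dy":0,"dz":-15,"wx":0,"wy":0,"wz":0,"claw":1},{"dx":0,"dy":0,"dz":-20,"wx":0,"wy":0,"wz":0,"claw":1},{"dx":0,"dy":0,"dz":-30,"wx":0,"wy":0,"wz":0,"claw":1},{"dx":0,"dy":0,"dz":-30,"wx":0,"wy":0,"wz":0,"claw":1},{"dx":0,"dy":0,"dz":-30,"wx":0,"wy":0,"wz":0,"claw":1},{"dx":0,"dy":0,"dz":-30,"wx":0,"wy":0,"wz":0,"claw":1},{"dx":0,"dy":0,"dz":-20,"wx":0,"wy":0,"wz":0,"claw":1}]'
```

```text
time_s: 4.4
tool_pos: [503.0, 283.7, 67.6]
tcp_rot: [3.142, 0.0, 0.079]
contact_force: [-0.3, -0.2, -0.5]
finger_gap: 0.124
grasp_force: 45.0
time_s: 5.1
tool_pos: [503.7, 284.0, 246.7]
tcp_rot: [-3.14, -0.004, 0.079]
contact_force: [-0.0, -0.1, 0.1]
finger_gap: 0.125
grasp_force: 45.0
```

```bash
python3 -m handwheel '[{"dx":-6,"dy":40,"dz":0,"wx":0,"wy":0,"wz":0,"claw":1},{"dx":-6,"dy":40,"dz":0,"wx":0,"wy":0,"wz":0,"claw":1},{"dx":-6,"dy":40,"dz":0,"wx":0,"wy":0,"wz":0,"claw":1},{"dx":-6,"dy":40,"dz":0,"wx":0,"wy":0,"wz":0,"claw":1},{"dx":-6,"dy":40,"dz":0,"wx":0,"wy":0,"wz":0,"claw":1},{"dx":-6,"dy":40,"dz":0,"wx":0,"wy":0,"wz":0,"claw":1},{"dx":-6,"dy":40,"dz":0,"wx":0,"wy":0,"wz":0,"claw":1},{"dx":-6,"dy":40,"dz":0,"wx":0,"wy":0,"wz":0,"claw":1}]' && python3 -m handwheel '[{"dx":-7.5,"dy":32,"dz":0,"wx":0,"wy":0,"wz":0,"claw":1},{"dx":-7.5,"dy":32,"dz":0,"wx":0,"wy":0,"wz":0,"claw":1},{"dx":-7.5,"dy":32,"dz":0,"wx":0,"wy":0,"wz":0,"claw":1},{"dx":-7.5,"dy":32,"dz":0,"wx":0,"wy":0,"wz":0,"claw":1},{"dx":0,"dy":0,"dz":0,"wx":0,"wy":0,"wz":0,"claw":1},{"dx":0,"dy":0,"dz":0,"wx":0,"wy":0,"wz":0,"claw":1},{"dx":0,"dy":0,"dz":0,"wx":0,"wy":0,"wz":0,"claw":1}]'; python3 - <<'E'
from h import *
im,P=snap("wrist","w2"); s=manip.get_state(); print(s['tool_pos'],s['tcp_rot'])
import json; json.dump({k:np.array(v).tolist() for k,v in P.items()},open("w2.json","w"))
print(proj("wrist",[506,-164,113],P))
cv2.imwrite("pics/w2g.png",crop("w2",150,40,266,200,3))
E
```

```text
time_s: 5.9
tool_pos: [480.0, -40.6, 244.0]
tcp_rot: [3.141, -0.001, 0.079]
contact_force: [1.2, 0.2, 0.4]
finger_gap: 0.129
grasp_force: 45.0
time_s: 6.6
tool_pos: [460.7, -168.3, 243.2]
tcp_rot: [-3.141, -0.001, 0.079]
contact_force: [-0.3, 0.3, -1.4]
finger_gap: 0.129
grasp_force: 45.0
[ 460.76412098 -168.15044814  243.08541103] [-3.14154145e+00 -4.96456384e-04  7.97849727e-02]
[[253.32478194 137.38692305]]
```

View pics/w2g.png

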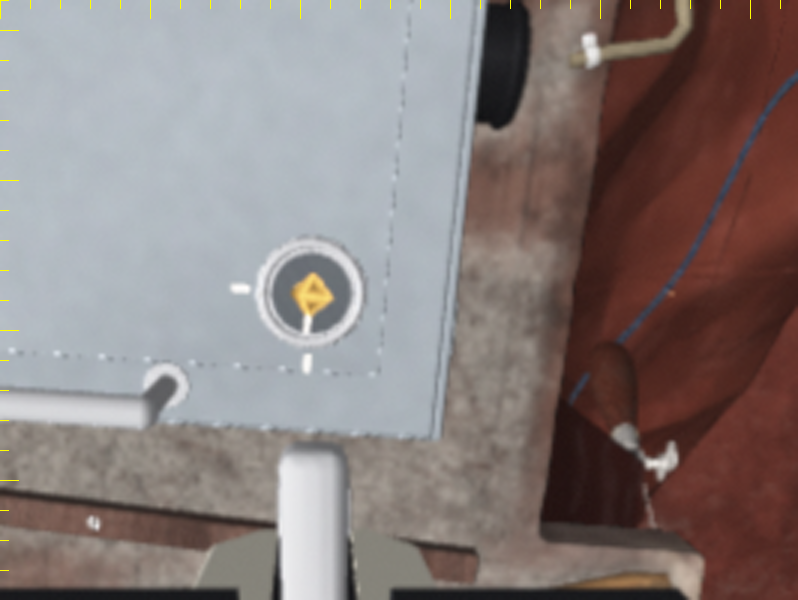

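The wrist view shows the latch flange centred at px (253.3,137). The white line points to the front, so it is locked, and the brass square sits as a diamond. The key bar's far end is at px (255,189).

```bash
python3 - <<'E'
from h import *
import json
P=json.load(open("w2.json")); t=np.array([460.76,-168.15]); y=.0796
c=onz("wrist",150+310/3,40+291/3,113,P); print("flange",c)
print("marks",[onz("wrist",150+a/3,40+b/3,109,P) for a,b in [(307,363),(240,288)]])
print("diamond base",[onz("wrist",150+a/3,40+b/3,122,P) for a,b in [(291,293),(335,293),(314,272),(314,316)]])
e=onz("wrist",255,189,266,P)[:2]-t; print("bar end rel",e@[np.cos(y),np.sin(y)],e@[np.sin(y),-np.cos(y)])
print("line",onz("wrist",150+307/3,40+325/3,114,P)-c)
D=c[:2]-t
print("delta",D@[np.cos(y),np.sin(y)],D@[np.sin(y),-np.cos(y)])
E
```

```text
flange [ 506.38352901 -163.97828336  113.        ]
marks [array([ 481.44770822, -164.89364686,  109.        ]), array([ 505.19279769, -140.25303826,  109.        ])]
diamond base [array([ 505.93877947, -157.85743831,  122.        ]), array([ 507.07758778, -172.10108866,  122.        ]), array([ 513.21572039, -164.76706549,  122.        ]), array([ 499.12611846, -165.89734299,  122.        ])]
bar end rel 31.37368936521317 0.876251336723145
line [-11.28244371   0.11745541   1.        ]
delta 45.81078440498329 -0.5307082643078389
```

```bash
python3 -m handwheel '[{"dx":15.9,"dy":-0.8,"dz":0,"wx":0,"wy":0,"wz":0,"claw":1},{"dx":15,"dy":0,"dz":0,"wx":0,"wy":0,"wz":0,"claw":1},{"dx":15,"dy":0,"dz":0,"wx":0,"wy":0,"wz":0,"claw":1},{"dx":0,"dy":0,"dz":5,"wx":0,"wy":0,"wz":-0.144,"claw":1},{"dx":0,"dy":0,"dz":10,"wx":0,"wy":0,"wz":-0.144,"claw":1},{"dx":0,"dy":0,"dz":10,"wx":0,"wy":0,"wz":-0.144,"claw":1},{"dx":0,"dy":0,"dz":10,"wx":0,"wy":0,"wz":-0.144,"claw":1},{"dx":0,"dy":0,"dz":10,"wx":0,"wy":0,"wz":-0.144,"claw":1}]' && python3 -m handwheel '[{"dx":0,"dy":0,"dz":10,"wx":0,"wy":0,"wz":0,"claw":1},{"dx":0,"dy":0,"dz":0,"wx":0,"wy":0,"wz":0,"claw":1},{"dx":0,"dy":0,"dz":0,"wx":0,"wy":0,"wz":0,"claw":1},{"dx":0,"dy":0,"dz":0,"wx":0,"wy":0,"wz":0,"claw":1},{"dx":0,"dy":0,"dz":0,"wx":0,"wy":0,"wz":0,"claw":1}]'; python3 - <<'E'
from h import *
for n in ["scene","side"]: snap(n,n+"1")
a=crop("scene1",290,90,100,120,4); b=crop("side1",215,170,100,120,4)
cv2.imwrite("pics/c3.png",np.hstack([a,b]))
E
```

```text
time_s: 7.45
tool_pos: [506.5, -163.3, 197.4]
tcp_rot: [-3.141, -0.0, 0.807]
contact_force: [-0.6, 0.2, -1.0]
finger_gap: 0.125
grasp_force: 45.0
time_s: 7.95
tool_pos: [506.6, -164.7, 188.4]
tcp_rot: [3.141, -0.0, 0.798]
contact_force: [0.4, -0.7, -1.1]
finger_gap: 0.122
grasp_force: 45.0
```

View pics/c3.png

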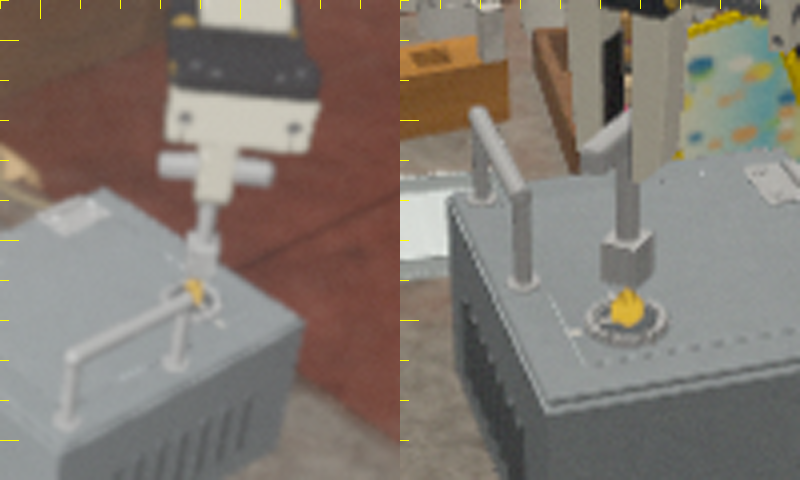

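Both views show the key's socket just above the spindle. It is centred in the side view and about 1 px to the right in the scene view, so I'll nudge it about 1.3 mm and lower slowly.

```bash
python3 -m handwheel '[{"dx":1.3,"dy":-0.4,"dz":0,"wx":0,"wy":0,"wz":0,"claw":1},{"dx":0,"dy":0,"dz":3,"wx":0,"wy":0,"wz":0,"claw":1},{"dx":0,"dy":0,"dz":3,"wx":0,"wy":0,"wz":0,"claw":1},{"dx":0,"dy":0,"dz":3,"wx":0,"wy":0,"wz":0,"claw":1},{"dx":0,"dy":0,"dz":2,"wx":0,"wy":0,"wz":0,"claw":1},{"dx":0,"dy":0,"dz":2,"wx":0,"wy":0,"wz":0,"claw":1},{"dx":0,"dy":0,"dz":0,"wx":0,"wy":0,"wz":0,"claw":1}]'
```

```text
time_s: 8.75
tool_pos: [506.6, -163.3, 174.2]
tcp_rot: [-3.141, 0.0, 0.799]
contact_force: [0.2, 0.5, -0.4]
finger_gap: 0.121
grasp_force: 45.0
```

```bash
python3 -m handwheel '[{"dx":0,"dy":0,"dz":2,"wx":0,"wy":0,"wz":0,"claw":1},{"dx":0,"dy":0,"dz":2,"wx":0,"wy":0,"wz":0,"claw":1},{"dx":0,"dy":0,"dz":0,"wx":0,"wy":0,"wz":0,"claw":1}]'; python3 -m handwheel '[{"dx":0,"dy":0,"dz":2,"wx":0,"wy":0,"wz":0,"claw":1},{"dx":0,"dy":0,"dz":1,"wx":0,"wy":0,"wz":0,"claw":1},{"dx":0,"dy":0,"dz":0,"wx":0,"wy":0,"wz":0,"claw":1}]'
```

```text
time_s: 9.05
tool_pos: [506.7, -163.3, 170.3]
tcp_rot: [-3.141, 0.0, 0.799]
contact_force: [0.5, 0.2, -0.5]
finger_gap: 0.125
grasp_force: 45.0
time_s: 9.35
tool_pos: [506.8, -163.4, 167.4]
tcp_rot: [-3.141, 0.0, 0.799]
contact_force: [0.1, 0.3, -0.3]
finger_gap: 0.123
grasp_force: 45.0
```

```bash
python3 -m handwheel '[{"dx":0,"dy":0,"dz":1,"wx":0,"wy":0,"wz":0,"claw":1},{"dx":0,"dy":0,"dz":0.5,"wx":0,"wy":0,"wz":0,"claw":1},{"dx":0,"dy":0,"dz":0,"wx":0,"wy":0,"wz":0,"claw":1},{"dx":0,"dy":0,"dz":0,"wx":0,"wy":0,"wz":0.07,"claw":1},{"dx":0,"dy":0,"dz":0,"wx":0,"wy":0,"wz":0.07,"claw":1},{"dx":0,"dy":0,"dz":0,"wx":0,"wy":0,"wz":0.07,"claw":1},{"dx":0,"dy":0,"dz":0,"wx":0,"wy":0,"wz":0.07,"claw":1},{"dx":0,"dy":0,"dz":0,"wx":0,"wy":0,"wz":0.07,"claw":1}]'; python3 -c "
from h import *
print(manip.get_state()['ft_torque'])"
```

```text
time_s: 10.15
tool_pos: [506.9, -163.4, 166.2]
tcp_rot: [3.142, -0.0, 0.446]
contact_force: [0.1, -0.2, -1.8]
finger_gap: 0.127
grasp_force: 45.0
[-0.01933536 -0.0737757   0.10426684]
```

```bash
python3 -m handwheel '[{"dx":0,"dy":0,"dz":0,"wx":0,"wy":0,"wz":0.1,"claw":1},{"dx":0,"dy":0,"dz":0,"wx":0,"wy":0,"wz":0.1,"claw":1},{"dx":0,"dy":0,"dz":0,"wx":0,"wy":0,"wz":0.1,"claw":1},{"dx":0,"dy":0,"dz":0,"wx":0,"wy":0,"wz":0.1,"claw":1},{"dx":0,"dy":0,"dz":0,"wx":0,"wy":0,"wz":0.1,"claw":1},{"dx":0,"dy":0,"dz":0,"wx":0,"wy":0,"wz":0.1,"claw":1},{"dx":0,"dy":0,"dz":0,"wx":0,"wy":0,"wz":0.1,"claw":1},{"dx":0,"dy":0,"dz":0,"wx":0,"wy":0,"wz":0.1,"claw":1}]'; python3 -m handwheel '[{"dx":0,"dy":0,"dz":0,"wx":0,"wy":0,"wz":0.1,"claw":1},{"dx":0,"dy":0,"dz":0,"wx":0,"wy":0,"wz":0.1,"claw":1},{"dx":0,"dy":0,"dz":0,"wx":0,"wy":0,"wz":0.1,"claw":1},{"dx":0,"dy":0,"dz":0,"wx":0,"wy":0,"wz":0.1,"claw":1},{"dx":0,"dy":0,"dz":0,"wx":0,"wy":0,"wz":0,"claw":1},{"dx":0,"dy":0,"dz":0,"wx":0,"wy":0,"wz":0,"claw":1}]'; python3 -c "
from h import *
print(manip.get_state()['ft_torque'])"
```

```text
time_s: 10.95
tool_pos: [507.0, -163.6, 166.2]
tcp_rot: [3.141, -0.0, -0.355]
contact_force: [1.0, -0.9, -1.3]
finger_gap: 0.123
grasp_force: 45.0
time_s: 11.55
tool_pos: [506.9, -163.7, 166.2]
tcp_rot: [3.141, -0.0, -0.748]
contact_force: [-0.4, -2.5, -1.7]
finger_gap: 0.126
grasp_force: 45.0
[-0.38773213  0.02473109  0.07643363]
```

```bash
python3 -m handwheel '[{"dx":0,"dy":0,"dz":0,"wx":0,"wy":0,"wz":0.08,"claw":1},{"dx":0,"dy":0,"dz":0,"wx":0,"wy":0,"wz":0,"claw":1},{"dx":0,"dy":0,"dz":0,"wx":0,"wy":0,"wz":-0.07,"claw":1},{"dx":0,"dy":0,"dz":0,"wx":0,"wy":0,"wz":0,"claw":1},{"dx":0,"dy":0,"dz":-5,"wx":0,"wy":0,"wz":0,"claw":1},{"dx":0,"dy":0,"dz":-5,"wx":0,"wy":0,"wz":0,"claw":1},{"dx":0,"dy":0,"dz":-10,"wx":0,"wy":0,"wz":0,"claw":1},{"dx":0,"dy":0,"dz":-10,"wx":0,"wy":0,"wz":0,"claw":1}]';python3 -m handwheel '[{"dx":0,"dy":0,"dz":-20,"wx":0,"wy":0,"wz":-0.14,"claw":1},{"dx":0,"dy":0,"dz":-20,"wx":0,"wy":0,"wz":-0.14,"claw":1},{"dx":0,"dy":0,"dz":-15,"wx":0,"wy":0,"wz":-0.14,"claw":1},{"dx":0,"dy":0,"dz":0,"wx":0,"wy":0,"wz":-0.14,"claw":1},{"dx":0,"dy":0,"dz":0,"wx":0,"wy":0,"wz":-0.14,"claw":1},{"dx":0,"dy":0,"dz":0,"wx":0,"wy":0,"wz":-0.137,"claw":1},{"dx":0,"dy":0,"dz":0,"wx":0,"wy":0,"wz":0,"claw":1},{"dx":0,"dy":0,"dz":0,"wx":0,"wy":0,"wz":0,"claw":1}]'; python3 - <<'E'
from h import *
for n in ["scene","side"]: snap(n,n+"2")
s=manip.get_state(); print(s['tool_pos'],s['tcp_rot'])
a=crop("scene2",290,80,100,120,4); b=crop("side2",215,150,100,120,4)
cv2.imwrite("pics/c4.png",np.hstack([a,b]))
E
```

```text
time_s: 12.35
tool_pos: [507.0, -163.2, 197.3]
tcp_rot: [-3.141, -0.0, -0.761]
contact_force: [-0.0, 0.2, -0.3]
finger_gap: 0.126
grasp_force: 45.0
time_s: 13.15
tool_pos: [507.1, -163.4, 251.9]
tcp_rot: [3.141, -0.001, 0.072]
contact_force: [0.1, 0.1, -0.3]
finger_gap: 0.123
grasp_force: 45.0
[ 506.94413387 -163.38286477  251.54161484] [ 3.14150385e+00 -3.90881228e-04  7.25963203e-02]
```

View pics/c4.png

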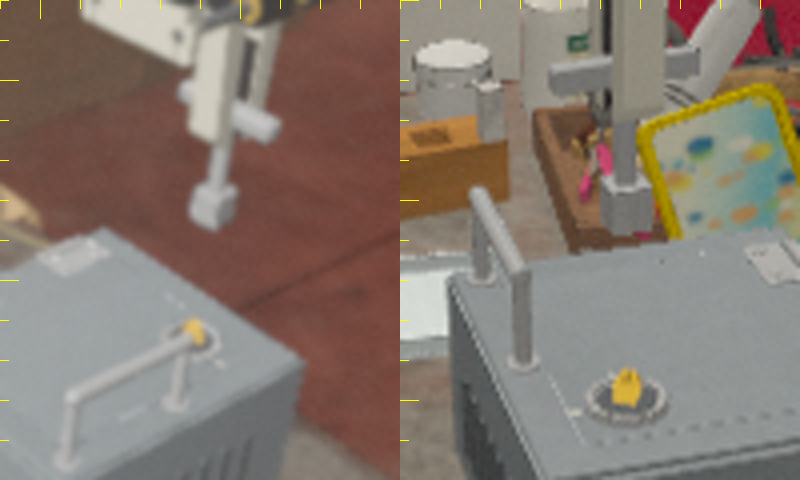

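The latch's square has turned and the key hangs straight in the gripper, clear of the spindle. I'll take it back to its stand.

```bash
python3 -m handwheel '[{"dx":2.4,"dy":-37,"dz":0,"wx":0,"wy":0,"wz":0,"claw":1},{"dx":2.4,"dy":-37,"dz":0,"wx":0,"wy":0,"wz":0,"claw":1},{"dx":2.4,"dy":-37,"dz":0,"wx":0,"wy":0,"wz":0,"claw":1},{"dx":2.4,"dy":-37,"dz":0,"wx":0,"wy":0,"wz":0,"claw":1},{"dx":2.4,"dy":-37,"dz":0,"wx":0,"wy":0,"wz":0,"claw":1},{"dx":2.4,"dy":-37,"dz":0,"wx":0,"wy":0,"wz":0,"claw":1},{"dx":2.4,"dy":-37,"dz":0,"wx":0,"wy":0,"wz":0,"claw":1},{"dx":2.4,"dy":-37,"dz":0,"wx":0,"wy":0,"wz":0,"claw":1}]' >/dev/null; python3 -m handwheel '[{"dx":2.4,"dy":-37,"dz":0,"wx":0,"wy":0,"wz":0,"claw":1},{"dx":2.4,"dy":-37,"dz":0,"wx":0,"wy":0,"wz":0,"claw":1},{"dx":2.4,"dy":-37,"dz":0,"wx":0,"wy":0,"wz":0,"claw":1},{"dx":2.1,"dy":-39.2,"dz":30,"wx":0,"wy":0,"wz":-0.006,"claw":1},{"dx":0,"dy":0,"dz":40,"wx":0,"wy":0,"wz":0,"claw":1},{"dx":0,"dy":0,"dz":0,"wx":0,"wy":0,"wz":0,"claw":1},{"dx":0,"dy":0,"dz":0,"wx":0,"wy":0,"wz":0,"claw":1},{"dx":0,"dy":0,"dz":0,"wx":0,"wy":0,"wz":0,"claw":1}]'; python3 -m handwheel '[{"dx":0,"dy":0,"dz":0,"wx":0,"wy":0,"wz":0,"claw":1}]'
```

```text
time_s: 14.85
tool_pos: [502.8, 283.4, 183.7]
tcp_rot: [-3.141, -0.003, 0.08]
contact_force: [0.6, -0.2, -0.0]
finger_gap: 0.123
grasp_force: 45.0
time_s: 14.95
tool_pos: [503.1, 283.5, 184.0]
tcp_rot: [-3.14, -0.004, 0.08]
contact_force: [0.8, -0.4, -0.4]
finger_gap: 0.122
grasp_force: 45.0
```

```bash
python3 -m handwheel '[{"dx":0,"dy":0,"dz":30,"wx":0,"wy":0,"wz":0,"claw":1},{"dx":0,"dy":0,"dz":30,"wx":0,"wy":0,"wz":0,"claw":1},{"dx":0,"dy":0,"dz":18,"wx":0,"wy":0,"wz":0,"claw":1},{"dx":0,"dy":0,"dz":6,"wx":0,"wy":0,"wz":0,"claw":1},{"dx":0,"dy":0,"dz":4,"wx":0,"wy":0,"wz":0,"claw":1},{"dx":0,"dy":0,"dz":4,"wx":0,"wy":0,"wz":0,"claw":1},{"dx":0,"dy":0,"dz":0,"wx":0,"wy":0,"wz":0,"claw":1}]'; python3 -m handwheel '[{"dx":0,"dy":0,"dz":4,"wx":0,"wy":0,"wz":0,"claw":1},{"dx":0,"dy":0,"dz":4,"wx":0,"wy":0,"wz":0,"claw":1},{"dx":0,"dy":0,"dz":0,"wx":0,"wy":0,"wz":0,"claw":1}]'
```

```text
time_s: 15.65
tool_pos: [502.2, 283.9, 90.1]
tcp_rot: [-3.141, -0.001, 0.082]
contact_force: [0.0, 0.1, -0.6]
finger_gap: 0.123
grasp_force: 45.0
time_s: 15.95
tool_pos: [501.1, 283.5, 80.6]
tcp_rot: [3.141, 0.001, 0.082]
contact_force: [-0.7, -0.5, -0.2]
finger_gap: 0.12
grasp_force: 45.0
```

```bash
python3 -m handwheel '[{"dx":1,"dy":0,"dz":4,"wx":0,"wy":0,"wz":0,"claw":1},{"dx":0,"dy":0,"dz":4,"wx":0,"wy":0,"wz":0,"claw":1},{"dx":0,"dy":0,"dz":3,"wx":0,"wy":0,"wz":0,"claw":1},{"dx":0,"dy":0,"dz":0,"wx":0,"wy":0,"wz":0,"claw":1},{"dx":0,"dy":0,"dz":0,"wx":0,"wy":0,"wz":0,"claw":0.3}]'; python3 -m handwheel '[{"dx":0,"dy":0,"dz":0,"wx":0,"wy":0,"wz":0,"claw":0},{"dx":0,"dy":0,"dz":0,"wx":0,"wy":0,"wz":0,"claw":0},{"dx":0,"dy":0,"dz":0,"wx":0,"wy":0,"wz":0,"claw":0},{"dx":0,"dy":0,"dz":0,"wx":0,"wy":0,"wz":0,"claw":0},{"dx":0,"dy":0,"dz":-20,"wx":0,"wy":0,"wz":0,"claw":0},{"dx":0,"dy":0,"dz":-30,"wx":0,"wy":0,"wz":0,"claw":0},{"dx":0,"dy":0,"dz":-40,"wx":0,"wy":0,"wz":0,"claw":0},{"dx":0,"dy":0,"dz":-40,"wx":0,"wy":0,"wz":0,"claw":0}]'
```

```text
time_s: 16.45
tool_pos: [502.4, 283.7, 70.1]
tcp_rot: [3.141, 0.0, 0.082]
contact_force: [-0.5, -0.7, 0.1]
finger_gap: 0.172
grasp_force: 0.0
time_s: 17.25
tool_pos: [502.0, 283.5, 201.1]
tcp_rot: [3.141, 0.001, 0.082]
contact_force: [-0.3, 0.7, 0.6]
finger_gap: 0.5
grasp_force: 0.0
```

```bash
python3 -m handwheel '[{"dx":-7.7,"dy":44.1,"dz":0,"wx":0,"wy":0,"wz":0,"claw":0},{"dx":-7.7,"dy":44.1,"dz":0,"wx":0,"wy":0,"wz":0,"claw":0},{"dx":-7.7,"dy":44.1,"dz":0,"wx":0,"wy":0,"wz":0,"claw":0},{"dx":-7.7,"dy":44.1,"dz":0,"wx":0,"wy":0,"wz":0,"claw":0},{"dx":-7.7,"dy":44.1,"dz":0,"wx":0,"wy":0,"wz":0,"claw":0},{"dx":-7.7,"dy":44.1,"dz":0,"wx":0,"wy":0,"wz":0,"claw":0},{"dx":-7.7,"dy":44.1,"dz":0,"wx":0,"wy":0,"wz":0,"claw":0},{"dx":-7.7,"dy":44.1,"dz":0,"wx":0,"wy":0,"wz":0,"claw":0}]' >/dev/null; python3 -m handwheel '[{"dx":0,"dy":0,"dz":0,"wx":0,"wy":0,"wz":-0.14,"claw":0},{"dx":0,"dy":0,"dz":0,"wx":0,"wy":0,"wz":-0.14,"claw":0},{"dx":0,"dy":0,"dz":0,"wx":0,"wy":0,"wz":-0.14,"claw":0},{"dx":0,"dy":0,"dz":0,"wx":0,"wy":0,"wz":-0.14,"claw":0},{"dx":0,"dy":0,"dz":0,"wx":0,"wy":0,"wz":-0.14,"claw":0},{"dx":0,"dy":0,"dz":0,"wx":0,"wy":0,"wz":-0.14,"claw":0},{"dx":0,"dy":0,"dz":0,"wx":0,"wy":0,"wz":-0.14,"claw":0},{"dx":0,"dy":0,"dz":0,"wx":0,"wy":0,"wz":-0.14,"claw":0}]';python3 -m handwheel '[{"dx":0,"dy":0,"dz":0,"wx":0,"wy":0,"wz":-0.14,"claw":0},{"dx":0,"dy":0,"dz":0,"wx":0,"wy":0,"wz":-0.14,"claw":0},{"dx":0,"dy":0,"dz":0,"wx":0,"wy":0,"wz":-0.114,"claw":0},{"dx":0,"dy":0,"dz":0,"wx":0,"wy":0,"wz":0,"claw":0},{"dx":0,"dy":0,"dz":0,"wx":0,"wy":0,"wz":0,"claw":0}]'; python3 - <<'E'
from h import *
snap("scene","s4"); P=manip.camera_params("scene")
im=cv2.imread("pics/s4.png"); cv2.imwrite("pics/s4g.png",crop("s4",150,120,250,190,3))
E
```

```text
time_s: 18.85
tool_pos: [469.9, -72.9, 200.3]
tcp_rot: [3.141, -0.0, 1.208]
contact_force: [0.3, -0.1, 0.7]
finger_gap: 0.498
grasp_force: 0.0
time_s: 19.35
tool_pos: [469.9, -72.9, 200.2]
tcp_rot: [3.141, 0.0, 1.592]
contact_force: [-0.5, 0.2, 0.1]
finger_gap: 0.501
grasp_force: 0.0
```

View pics/s4g.png

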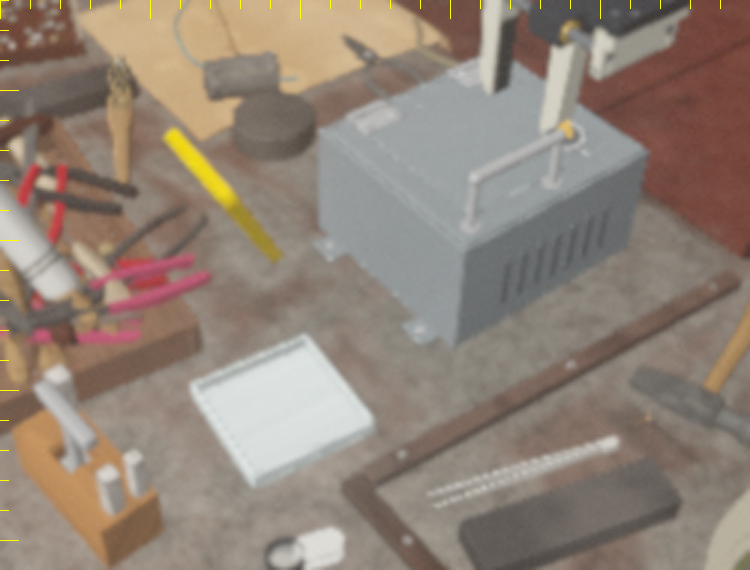

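The key is back in its stand (bar at about (172,257) in the full frame), and the open fingers hang either side of the bow bar. I'll lower and grip it.

```bash
python3 -m handwheel '[{"dx":0,"dy":0,"dz":20,"wx":0,"wy":0,"wz":0,"claw":0},{"dx":0,"dy":0,"dz":20,"wx":0,"wy":0,"wz":0,"claw":0},{"dx":0,"dy":0,"dz":14,"wx":0,"wy":0,"wz":0,"claw":0},{"dx":0,"dy":0,"dz":10,"wx":0,"wy":0,"wz":0,"claw":0},{"dx":0,"dy":0,"dz":0,"wx":0,"wy":0,"wz":0,"claw":0},{"dx":0,"dy":0,"dz":0,"wx":0,"wy":0,"wz":0,"claw":1},{"dx":0,"dy":0,"dz":0,"wx":0,"wy":0,"wz":0,"claw":1},{"dx":0,"dy":0,"dz":0,"wx":0,"wy":0,"wz":0,"claw":1}]' 20; python3 -m handwheel '[{"dx":0,"dy":0,"dz":0,"wx":0,"wy":0,"wz":0,"claw":1},{"dx":0,"dy":0,"dz":0,"wx":0,"wy":0,"wz":0,"claw":1},{"dx":0,"dy":0,"dz":0,"wx":0,"wy":0,"wz":0,"claw":1},{"dx":0,"dy":0,"dz":0,"wx":0,"wy":0,"wz":0,"claw":1},{"dx":0,"dy":0,"dz":0,"wx":0,"wy":0,"wz":0,"claw":1}]'; python3 - <<'E'
import numpy as np
R,p=np.hypot(155,48),np.arctan2(48,155); th=np.concatenate([np.linspace(0,1.64,25)])
y=R*(np.cos(p)-np.cos(p+th)); z=-R*(np.sin(p+th)-np.sin(p)); print(np.round(np.c_[th,y,z][1:],1)[:, :].tolist()); print(np.round(np.c_[np.diff(y),np.diff(z)],1).tolist())
E
```

```text
time_s: 20.2
tool_pos: [470.6, -73.1, 137.1]
tcp_rot: [3.14, 0.0, 1.596]
contact_force: [0.6, 0.7, 0.2]
finger_gap: 0.289
grasp_force: 0.0
time_s: 20.7
tool_pos: [470.3, -72.9, 136.5]
tcp_rot: [3.141, 0.0, 1.596]
contact_force: [2.1, 0.1, 1.3]
finger_gap: 0.102
grasp_force: 20.0
[[0.1, 3.6, -10.5], [0.1, 8.0, -20.7], [0.2, 13.0, -30.5], [0.3, 18.7, -40.1], [0.3, 25.0, -49.2], [0.4, 32.0, -57.8], [0.5, 39.5, -66.0], [0.5, 47.5, -73.6], [0.6, 56.1, -80.6], [0.7, 65.1, -87.1], [0.8, 74.5, -92.9], [0.8, 84.4, -98.1], [0.9, 94.5, -102.6], [1.0, 104.9, -106.3], [1.0, 115.6, -109.4], [1.1, 126.4, -111.7], [1.2, 137.4, -113.3], [1.2, 148.4, -114.1], [1.3, 159.5, -114.2], [1.4, 170.6, -113.5], [1.4, 181.6, -112.1], [1.5, 192.4, -109.9], [1.6, 203.1, -107.0], [1.6, 213.6, -103.3]]
[[3.6, -10.5], [4.3, -10.2], [5.0, -9.9], [5.7, -9.5], [6.3, -9.1], [6.9, -8.6], [7.5, -8.2], [8.1, -7.6], [8.6, -7.1], [9.0, -6.5], [9.4, -5.8], [9.8, -5.2], [10.1, -4.5], [10.4, -3.8], [10.7, -3.1], [10.8, -2.3], [11.0, -1.6], [11.1, -0.8], [11.1, -0.1], [11.1, 0.7], [11.0, 1.4], [10.9, 2.2], [10.7, 2.9], [10.5, 3.6]]
```

```bash
python3 -m handwheel '[{"dx":0,"dy":3.6,"dz":-10.5,"wx":0,"wy":0,"wz":0,"claw":1},{"dx":0,"dy":4.3,"dz":-10.2,"wx":0,"wy":0,"wz":0,"claw":1},{"dx":0,"dy":5.0,"dz":-9.9,"wx":0,"wy":0,"wz":0,"claw":1},{"dx":0,"dy":5.7,"dz":-9.5,"wx":0,"wy":0,"wz":0,"claw":1}]'
```

```text
time_s: 21.1
tool_pos: [487.8, -72.7, 175.8]
tcp_rot: [-3.139, 0.0, 1.596]
contact_force: [0.1, -4.4, -7.2]
finger_gap: 0.099
grasp_force: 20.0
```

Gripped and moving with only about 7 N, so I'll carry on round the arc.

```bash
python3 -m handwheel '[{"dx":0,"dy":6.3,"dz":-9.1,"wx":0,"wy":0,"wz":0,"claw":1},{"dx":0,"dy":6.9,"dz":-8.6,"wx":0,"wy":0,"wz":0,"claw":1},{"dx":0,"dy":7.5,"dz":-8.2,"wx":0,"wy":0,"wz":0,"claw":1},{"dx":0,"dy":8.1,"dz":-7.6,"wx":0,"wy":0,"wz":0,"claw":1},{"dx":0,"dy":8.6,"dz":-7.1,"wx":0,"wy":0,"wz":0,"claw":1},{"dx":0,"dy":9.0,"dz":-6.5,"wx":0,"wy":0,"wz":0,"claw":1},{"dx":0,"dy":9.4,"dz":-5.8,"wx":0,"wy":0,"wz":0,"claw":1}]'
```

```text
time_s: 21.8
tool_pos: [543.7, -71.8, 231.5]
tcp_rot: [-3.14, 0.001, 1.595]
contact_force: [-12.3, -3.7, 8.0]
finger_gap: 0.097
grasp_force: 20.0
```

```bash
python3 -m handwheel '[{"dx":0,"dy":9.8,"dz":-5.2,"wx":0,"wy":0,"wz":0,"claw":1},{"dx":0,"dy":10.1,"dz":-4.5,"wx":0,"wy":0,"wz":0,"claw":1},{"dx":0,"dy":10.4,"dz":-3.8,"wx":0,"wy":0,"wz":0,"claw":1},{"dx":0,"dy":10.7,"dz":-3.1,"wx":0,"wy":0,"wz":0,"claw":1},{"dx":0,"dy":10.8,"dz":-2.3,"wx":0,"wy":0,"wz":0,"claw":1},{"dx":0,"dy":11.0,"dz":-1.6,"wx":0,"wy":0,"wz":0,"claw":1}]'
```

```text
time_s: 22.4
tool_pos: [607.6, -70.3, 251.6]
tcp_rot: [3.141, 0.001, 1.595]
contact_force: [-4.1, -4.9, 1.8]
finger_gap: 0.099
grasp_force: 20.0
```

```bash
python3 -m handwheel '[{"dx":0,"dy":11.1,"dz":-0.8,"wx":0,"wy":0,"wz":0,"claw":1},{"dx":0,"dy":11.1,"dz":-0.1,"wx":0,"wy":0,"wz":0,"claw":1},{"dx":0,"dy":11.1,"dz":0.7,"wx":0,"wy":0,"wz":0,"claw":1},{"dx":0,"dy":11.0,"dz":1.4,"wx":0,"wy":0,"wz":0,"claw":1},{"dx":0,"dy":10.9,"dz":2.2,"wx":0,"wy":0,"wz":0,"claw":1},{"dx":0,"dy":10.7,"dz":2.9,"wx":0,"wy":0,"wz":0,"claw":1},{"dx":0,"dy":6,"dz":2,"wx":0,"wy":0,"wz":0,"claw":1},{"dx":0,"dy":0,"dz":0,"wx":0,"wy":0,"wz":0,"claw":1}]'; python3 -m handwheel '[{"dx":0,"dy":0,"dz":0,"wx":0,"wy":0,"wz":0,"claw":1},{"dx":0,"dy":0,"dz":0,"wx":0,"wy":0,"wz":0,"claw":0.6},{"dx":0,"dy":0,"dz":0,"wx":0,"wy":0,"wz":0,"claw":0.6},{"dx":0,"dy":0,"dz":0,"wx":0,"wy":0,"wz":0,"claw":0.6},{"dx":0,"dy":0,"dz":0,"wx":0,"wy":0,"wz":0,"claw":0.6}]'
```

```text
time_s: 23.2
tool_pos: [680.4, -68.6, 242.3]
tcp_rot: [3.139, 0.001, 1.595]
contact_force: [2.4, -4.8, -1.3]
finger_gap: 0.1
grasp_force: 20.0
time_s: 23.7
tool_pos: [678.9, -67.3, 241.4]
tcp_rot: [-3.142, -0.0, 1.596]
contact_force: [0.2, 0.3, 0.0]
finger_gap: 0.2
grasp_force: 0.0
```

```bash
python3 -m handwheel '[{"dx":0,"dy":0,"dz":-10,"wx":0,"wy":0,"wz":0,"claw":0.6},{"dx":0,"dy":0,"dz":-20,"wx":0,"wy":0,"wz":0,"claw":0.6},{"dx":0,"dy":0,"dz":-30,"wx":0,"wy":0,"wz":0,"claw":0.6},{"dx":0,"dy":0,"dz":-35,"wx":0,"wy":0,"wz":0,"claw":0.6},{"dx":0,"dy":0,"dz":-25,"wx":0,"wy":0,"wz":0,"claw":0.6},{"dx":-14,"dy":-45,"dz":0,"wx":0,"wy":0,"wz":0,"claw":0},{"dx":-14,"dy":-45,"dz":0,"wx":0,"wy":0,"wz":0,"claw":0},{"dx":-14,"dy":-45,"dz":0,"wx":0,"wy":0,"wz":0,"claw":0}]'; python3 -m handwheel '[{"dx":0,"dy":0,"dz":0,"wx":0,"wy":0,"wz":-0.14,"claw":-0.3},{"dx":0,"dy":0,"dz":0,"wx":0,"wy":0,"wz":-0.14,"claw":-0.3},{"dx":0,"dy":0,"dz":0,"wx":0,"wy":0,"wz":-0.14,"claw":-0.3},{"dx":0,"dy":0,"dz":0,"wx":0,"wy":0,"wz":-0.14,"claw":-0.3},{"dx":0,"dy":0,"dz":0,"wx":0,"wy":0,"wz":-0.14,"claw":-0.3},{"dx":0,"dy":0,"dz":0,"wx":0,"wy":0,"wz":-0.14,"claw":-0.3},{"dx":0,"dy":0,"dz":0,"wx":0,"wy":0,"wz":-0.14,"claw":-0.3},{"dx":0,"dy":0,"dz":0,"wx":0,"wy":0,"wz":-0.14,"claw":-0.3}]'; python3 -m handwheel '[{"dx":0,"dy":0,"dz":20,"wx":0,"wy":0,"wz":-0.14,"claw":-0.3},{"dx":0,"dy":0,"dz":20,"wx":0,"wy":0,"wz":-0.14,"claw":-0.3},{"dx":0,"dy":0,"dz":20,"wx":0,"wy":0,"wz":-0.14,"claw":-0.3},{"dx":0,"dy":0,"dz":0,"wx":0,"wy":0,"wz":0,"claw":-0.3},{"dx":0,"dy":0,"dz":0,"wx":0,"wy":0,"wz":0,"claw":-0.3},{"dx":0,"dy":0,"dz":0,"wx":0,"wy":0,"wz":0,"claw":-0.3}]'; python3 - <<'E'
from h import *
im,P=snap("wrist","w5"); s=manip.get_state(); print(s['tool_pos'],s['tcp_rot'])
import json; json.dump({k:np.array(v).tolist() for k,v in P.items()},open("w5.json","w"))
sc,_=snap("scene","s5")
cv2.imwrite("pics/w5g.png",np.hstack([crop("w5",120,60,270,290,2),cv2.resize(crop("s5",240,60,130,290,2),None,fx=1,fy=1)]))
E
```

```text
time_s: 24.5
tool_pos: [543.9, -113.3, 361.9]
tcp_rot: [3.141, 0.0, 1.597]
contact_force: [-0.1, -0.7, 0.9]
finger_gap: 0.409
grasp_force: 0.0
time_s: 25.3
tool_pos: [545.0, -112.9, 362.4]
tcp_rot: [3.141, 0.001, 2.722]
contact_force: [0.1, 0.2, 0.9]
finger_gap: 0.648
grasp_force: 0.0
time_s: 25.9
tool_pos: [545.6, -113.2, 303.3]
tcp_rot: [-3.141, 0.002, 3.133]
contact_force: [0.0, -0.6, 0.5]
finger_gap: 0.653
grasp_force: 0.0
[ 545.68562063 -113.1987534   303.28476292] [-3.14089615e+00  2.48710188e-03  3.13324667e+00]
```

View pics/w5g.png

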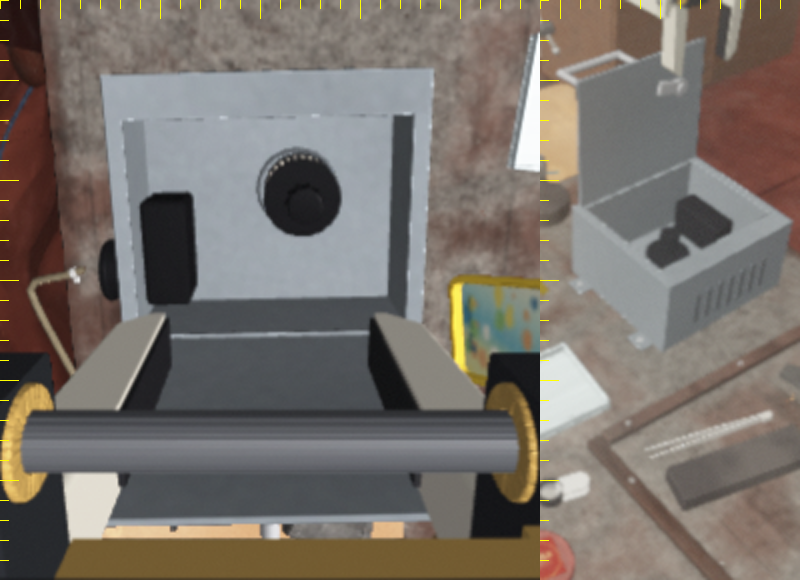

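The panel stands open. The filter stands upright in the box with its knob at wrist px (272,162.5), and the blower is to its right in the box, clear of it.

```bash
python3 - <<'E'
from h import *
import json
P=json.load(open("w5.json")); t=np.array([545.7,-113.2]); y=3.133
k=onz("wrist",120+304/2,60+204/2,91,P); c=onz("wrist",120+302/2,60+192.5/2,59,P); print(k,c)
m=k[:2]; D=m-t
print("delta",D@[np.cos(y),np.sin(y)],D@[np.sin(y),-np.cos(y)])
E
```

```text
[538.71269514 -90.26220939  91.        ] [535.87868149 -89.82122449  59.        ]
delta 7.184140971258515 22.87690507090562
```

```bash
python3 -m handwheel '[{"dx":8.3,"dy":23.1,"dz":0,"wx":0,"wy":0,"wz":0,"claw":-0.3},{"dx":0,"dy":0,"dz":40,"wx":0,"wy":0,"wz":0,"claw":-0.3},{"dx":0,"dy":0,"dz":40,"wx":0,"wy":0,"wz":0,"claw":-0.3},{"dx":0,"dy":0,"dz":40,"wx":0,"wy":0,"wz":0,"claw":-0.3},{"dx":0,"dy":0,"dz":40,"wx":0,"wy":0,"wz":0,"claw":-0.3},{"dx":0,"dy":0,"dz":20,"wx":0,"wy":0,"wz":0,"claw":-0.3},{"dx":0,"dy":0,"dz":0,"wx":0,"wy":0,"wz":0,"claw":-0.3},{"dx":0,"dy":0,"dz":0,"wx":0,"wy":0,"wz":0,"claw":-0.3}]'; python3 - <<'E'
from h import *
im,P=snap("wrist","w6"); s=manip.get_state(); print(s['tool_pos'])
# knob: dark blob near its predicted place
u,v=proj("wrist",[537.5,-90,91],P)[0]; print(u,v)
g=cv2.cvtColor(im,cv2.COLOR_BGR2GRAY); b=cv2.GaussianBlur(g,(5,5),1)
c=cv2.HoughCircles(b[int(v)-60:int(v)+60,int(u)-60:int(u)+60],cv2.HOUGH_GRADIENT,1,20,param1=40,param2=12,minRadius=12,maxRadius=30)
if c is not None:
  for a in c[0][:4]: print(a, onz("wrist",a[0]+int(u)-60,a[1]+int(v)-60,91,P))
E
```

```text
time_s: 26.8
tool_pos: [537.5, -90.1, 122.5]
tcp_rot: [-3.141, 0.001, 3.135]
contact_force: [0.4, 0.4, 0.9]
finger_gap: 0.65
grasp_force: 0.0
[538.25006612 -90.25129929 123.58045115]
254.78573964861903 213.80648658078277
[60.5 31.5 29.3] [515.85205439 -90.07968595  91.        ]
[60.5 64.5 16.3] [540.31064644 -90.22120619  91.        ]
```

```bash
python3 -m handwheel '[{"dx":-1.3,"dy":0,"dz":20,"wx":0,"wy":0,"wz":0,"claw":-0.3},{"dx":0,"dy":0,"dz":20,"wx":0,"wy":0,"wz":0,"claw":-0.3},{"dx":0,"dy":0,"dz":12,"wx":0,"wy":0,"wz":0,"claw":-0.3},{"dx":0,"dy":0,"dz":6,"wx":0,"wy":0,"wz":0,"claw":-0.3},{"dx":0,"dy":0,"dz":0,"wx":0,"wy":0,"wz":0,"claw":-0.3},{"dx":0,"dy":0,"dz":0,"wx":0,"wy":0,"wz":0,"claw":1},{"dx":0,"dy":0,"dz":0,"wx":0,"wy":0,"wz":0,"claw":1},{"dx":0,"dy":0,"dz":0,"wx":0,"wy":0,"wz":0,"claw":1}]' 25; python3 -m handwheel '[{"dx":0,"dy":0,"dz":0,"wx":0,"wy":0,"wz":0,"claw":1},{"dx":0,"dy":0,"dz":0,"wx":0,"wy":0,"wz":0,"claw":1},{"dx":0,"dy":0,"dz":0,"wx":0,"wy":0,"wz":0,"claw":1},{"dx":0,"dy":0,"dz":0,"wx":0,"wy":0,"wz":0,"claw":1},{"dx":0,"dy":0,"dz":0,"wx":0,"wy":0,"wz":0,"claw":1},{"dx":0,"dy":0,"dz":0,"wx":0,"wy":0,"wz":0,"claw":1}]'
```

```text
time_s: 27.65
tool_pos: [538.8, -90.1, 64.2]
tcp_rot: [-3.141, 0.001, 3.136]
contact_force: [0.5, 0.4, 1.3]
finger_gap: 0.442
grasp_force: 0.0
time_s: 28.25
tool_pos: [538.3, -89.9, 63.6]
tcp_rot: [-3.142, 0.0, 3.136]
contact_force: [-1.4, 1.0, 2.3]
finger_gap: 0.253
grasp_force: 25.0
```

```bash
python3 -m handwheel '[{"dx":0,"dy":0,"dz":-5,"wx":0,"wy":0,"wz":0,"claw":1},{"dx":0,"dy":0,"dz":-15,"wx":0,"wy":0,"wz":0,"claw":1},{"dx":0,"dy":0,"dz":-25,"wx":0,"wy":0,"wz":0,"claw":1},{"dx":0,"dy":0,"dz":-30,"wx":0,"wy":0,"wz":0,"claw":1},{"dx":0,"dy":0,"dz":-30,"wx":0,"wy":0,"wz":0,"claw":1},{"dx":0,"dy":0,"dz":-30,"wx":0,"wy":0,"wz":0,"claw":1},{"dx":0,"dy":0,"dz":-15,"wx":0,"wy":0,"wz":0,"claw":1},{"dx":0,"dy":0,"dz":0,"wx":0,"wy":0,"wz":0,"claw":1}]'; python3 - <<'E'
from h import *
im,P=snap("scene","s6")
# tray: refine by bright, low-saturation region
hsv=cv2.cvtColor(im,cv2.COLOR_BGR2HSV); roi=np.zeros(im.shape[:2],np.uint8); roi[222:292,205:285]=1
m=((hsv[...,2]>165)&(hsv[...,1]<50)&(roi>0)).astype(np.uint8)
m=cv2.morphologyEx(m,cv2.MORPH_CLOSE,np.ones((5,5)))
c=max(cv2.findContours(m,cv2.RETR_EXTERNAL,cv2.CHAIN_APPROX_NONE)[0],key=cv2.contourArea)
q=cv2.approxPolyDP(c,0.05*cv2.arcLength(c,True),True)[:,0]; print(q.tolist())
W=np.array([onz("scene",*p,12,P) for p in q]); print(W[:,:2],W.mean(0))
s=manip.get_state(); t=s['tool_pos']; y=s['tcp_rot'][2]; print(t,y)
D=W.mean(0)[:2]-t[:2]; print("delta",D@[np.cos(y),np.sin(y)],D@[np.sin(y),-np.cos(y)])
E
```

```text
time_s: 29.05
tool_pos: [539.8, -90.3, 216.7]
tcp_rot: [-3.14, 0.005, 3.136]
contact_force: [0.1, 0.1, -1.2]
finger_gap: 0.253
grasp_force: 25.0
[[252, 231], [213, 247], [234, 282], [258, 281], [274, 261]]
[[525.56643546  75.6733859 ]
 [536.10722634 175.14976155]
 [428.93641901 188.89661458]
 [402.15604042 146.97517584]
 [424.9002039   87.92352137]] [463.53326502 134.92369185  12.        ]
[538.79654117 -90.05610293 214.31744842] 3.135794206922029
delta 76.56653693408269 224.53960500708772
```

```bash
python3 -m handwheel '[{"dx":5,"dy":17,"dz":0,"wx":0,"wy":0,"wz":0,"claw":1},{"dx":9.3,"dy":32,"dz":0,"wx":0,"wy":0,"wz":0,"claw":1},{"dx":10,"dy":35,"dz":0,"wx":0,"wy":0,"wz":0,"claw":1},{"dx":10,"dy":35,"dz":0,"wx":0,"wy":0,"wz":0,"claw":1},{"dx":10,"dy":35,"dz":0,"wx":0,"wy":0,"wz":0,"claw":1},{"dx":10,"dy":33,"dz":0,"wx":0,"wy":0,"wz":0,"claw":1},{"dx":6,"dy":22,"dz":0,"wx":0,"wy":0,"wz":0,"claw":1},{"dx":4,"dy":13,"dz":0,"wx":0,"wy":0,"wz":0,"claw":1}]'; python3 -m handwheel '[{"dx":0,"dy":0,"dz":20,"wx":0,"wy":0,"wz":0,"claw":1},{"dx":0,"dy":0,"dz":30,"wx":0,"wy":0,"wz":0,"claw":1},{"dx":0,"dy":0,"dz":30,"wx":0,"wy":0,"wz":0,"claw":1},{"dx":0,"dy":0,"dz":20,"wx":0,"wy":0,"wz":0,"claw":1},{"dx":0,"dy":0,"dz":15,"wx":0,"wy":0,"wz":0,"claw":1},{"dx":0,"dy":0,"dz":5,"wx":0,"wy":0,"wz":0,"claw":1},{"dx":0,"dy":0,"dz":0,"wx":0,"wy":0,"wz":0,"claw":1}]'; python3 - <<'E'
from h import *
snap("scene","s7"); snap("side","d7")
a=crop("s7",190,150,100,145,4); b=crop("d7",180,150,100,145,4)
cv2.imwrite("pics/c7.png",np.hstack([a,b]))
E
```

```text
time_s: 29.9
tool_pos: [473.0, 134.6, 211.2]
tcp_rot: [-3.142, -0.003, 3.138]
contact_force: [0.5, 0.4, -0.4]
finger_gap: 0.253
grasp_force: 25.0
time_s: 30.6
tool_pos: [474.5, 132.4, 92.6]
tcp_rot: [-3.141, -0.002, 3.136]
contact_force: [-0.3, 0.1, -0.7]
finger_gap: 0.249
grasp_force: 25.0
```

View pics/c7.png

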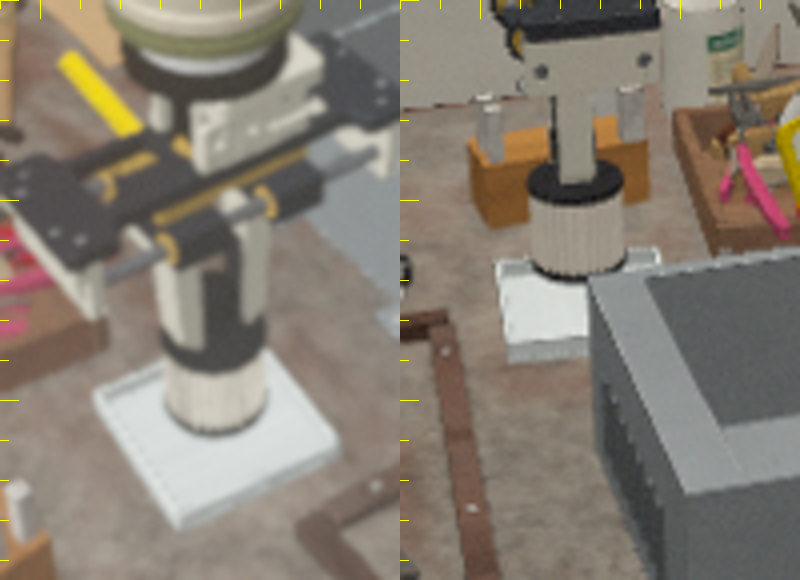

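The filter hangs upright over the tray in both views. I'll check the centring numerically with the tray corners at (214,249), (256,237.5), (275,260) and (235,281).

```bash
python3 - <<'E'
from h import *
W=np.array([onz("scene",190+a/4,150+b/4,14) for a,b in [(97,395),(340,440),(180,525)]]); print(W)
d=(W[0]+W[1])/2; print("centre from diagonal",d)
print("filter-floor px", (proj("scene",[[474.5,132.4,3],[474.5,132.4,32]])-[190,150])*4)
S=np.array([onz("side",180+(a-400)/4,150+b/4,14) for a,b in [(496,262),(660,250),(507,345)]]); print(S, (S[1]+S[2])/2)
E
```

```text
[[528.51704336 176.2758128   14.        ]
 [424.58996386  85.50871228  14.        ]
 [428.06956059 186.89670392  14.        ]]
centre from diagonal [476.55350361 130.89226254  14.        ]
filter-floor px [[217.10060779 433.74610383]
 [215.92474213 399.66375497]]
[[434.06217701 181.71990815  14.        ]
 [533.58742101 168.89523344  14.        ]
 [424.32173273  81.48003349  14.        ]] [478.95457687 125.18763346  14.        ]
```

```bash
python3 -m handwheel '[{"dx":-2.5,"dy":-2.5,"dz":6,"wx":0,"wy":0,"wz":0,"claw":1},{"dx":0,"dy":0,"dz":8,"wx":0,"wy":0,"wz":0,"claw":1},{"dx":0,"dy":0,"dz":7,"wx":0,"wy":0,"wz":0,"claw":1},{"dx":0,"dy":0,"dz":4,"wx":0,"wy":0,"wz":0,"claw":1},{"dx":0,"dy":0,"dz":2,"wx":0,"wy":0,"wz":0,"claw":1},{"dx":0,"dy":0,"dz":1,"wx":0,"wy":0,"wz":0,"claw":1},{"dx":0,"dy":0,"dz":0,"wx":0,"wy":0,"wz":0,"claw":1},{"dx":0,"dy":0,"dz":0,"wx":0,"wy":0,"wz":0,"claw":1}]'
```

```text
time_s: 31.5
tool_pos: [477.8, 130.0, 65.6]
tcp_rot: [3.142, 0.0, 3.136]
contact_force: [-0.1, -0.1, -1.0]
finger_gap: 0.253
grasp_force: 25.0
```

```bash
python3 -m handwheel '[{"dx":0,"dy":0,"dz":1,"wx":0,"wy":0,"wz":0,"claw":1},{"dx":0,"dy":0,"dz":0.5,"wx":0,"wy":0,"wz":0,"claw":1},{"dx":0,"dy":0,"dz":0,"wx":0,"wy":0,"wz":0,"claw":1}]'; python3 -m handwheel '[{"dx":0,"dy":0,"dz":0,"wx":0,"wy":0,"wz":0,"claw":0.3},{"dx":0,"dy":0,"dz":0,"wx":0,"wy":0,"wz":0,"claw":0},{"dx":0,"dy":0,"dz":0,"wx":0,"wy":0,"wz":0,"claw":-0.2},{"dx":0,"dy":0,"dz":0,"wx":0,"wy":0,"wz":0,"claw":-0.2},{"dx":0,"dy":0,"dz":0,"wx":0,"wy":0,"wz":0,"claw":-0.2},{"dx":0,"dy":0,"dz":0,"wx":0,"wy":0,"wz":0,"claw":-0.2},{"dx":0,"dy":0,"dz":0,"wx":0,"wy":0,"wz":0,"claw":-0.2}]'; python3 -m handwheel '[{"dx":0,"dy":0,"dz":-10,"wx":0,"wy":0,"wz":0,"claw":-0.2},{"dx":0,"dy":0,"dz":-20,"wx":0,"wy":0,"wz":0,"claw":-0.2},{"dx":0,"dy":0,"dz":-40,"wx":0,"wy":0,"wz":0,"claw":-0.2},{"dx":0,"dy":0,"dz":-40,"wx":0,"wy":0,"wz":0,"claw":-0.2},{"dx":0,"dy":0,"dz":-40,"wx":0,"wy":0,"wz":0,"claw":-0.2},{"dx":0,"dy":0,"dz":-30,"wx":0,"wy":0,"wz":0,"claw":-0.2},{"dx":0,"dy":0,"dz":0,"wx":0,"wy":0,"wz":0,"claw":-0.2},{"dx":0,"dy":0,"dz":0,"wx":0,"wy":0,"wz":0,"claw":-0.2}]'; python3 - <<'E'
from h import *
snap("scene","s8"); snap("side","d8")
# filter check without a viewed picture: dark knob/cap position near prediction
im=cv2.imread("pics/s8.png"); g=cv2.cvtColor(im,cv2.COLOR_BGR2GRAY)
p=proj("scene",[[477.5,130,91],[477.5,130,59],[477.5,130,31],[477.5,130,3]]); print(p.round(1))
x0,y0=int(p[0,0])-25,int(p[0,1])-20
m=(g[y0:y0+75,x0:x0+50]<75).astype(np.uint8); n,l,st,ce=cv2.connectedComponentsWithStats(m)
for i in range(1,n):
    if st[i,4]>15: print(st[i]+[x0,y0,0,0,0],ce[i]+[x0,y0])
E
```

```text
time_s: 31.8
tool_pos: [477.6, 130.0, 63.8]
tcp_rot: [3.142, 0.0, 3.136]
contact_force: [0.8, 0.0, -1.2]
finger_gap: 0.253
grasp_force: 25.0
time_s: 32.5
tool_pos: [477.6, 130.0, 63.8]
tcp_rot: [3.142, -0.0, 3.136]
contact_force: [-0.0, -0.3, -0.1]
finger_gap: 0.6
grasp_force: 0.0
time_s: 33.3
tool_pos: [478.2, 130.0, 245.1]
tcp_rot: [3.141, 0.002, 3.136]
contact_force: [-0.1, -0.3, -0.1]
finger_gap: 0.601
grasp_force: 0.0
[[243.5 229.9]
 [243.8 240.2]
 [244.1 248.9]
 [244.4 257.1]]
[239 232  11  10  47] [244.78723404 236.10638298]
```

```bash
python3 - <<'E'
from h import *
for n,f in [("scene","s8"),("side","d8")]:
    im=cv2.imread(f"pics/{f}.png"); g=cv2.cvtColor(im,cv2.COLOR_BGR2GRAY)
    c=proj(n,[[477.5,130,z] for z in (91,59,3)]); x0,y0=(c.min(0)-[22,15]).astype(int); x1,y1=(c.max(0)+[22,20]).astype(int)
    m=(g[y0:y1,x0:x1]<105).astype(np.uint8); print(n,c.round(1).tolist(),x0,y0)
    print("\n".join("".join(".#"[v] for v in r) for r in m))
E
```

```text
scene [[243.5, 229.9], [243.8, 240.2], [244.4, 257.1]] 221 214
.............................................
.............................................
.............................................
.............................................
.............................................
.............................................
.............................................
.............................................
.............................................
.............................................
.............................................
.............................................
...................######....................
..................########...................
..................#########..................
.................###########.................
.................###########.................
................#############................
................#############................
..............################...............
.............##################..............
............######################...........
...........##############
[... 4396 characters left out ...]
..........
.........................#####...............
..........................#####..............
..........................#####..............
..........................######.............
..........................######.............
..........................#######............
..........................#######............
..........................########...........
..........................########...........
........#.................#########..........
...#......................#########..........
..........................##########.........
..........................##########.........
..........................##########.........
..........................###########........
```

The top cap is centred where an upright filter's cap should be, and the gripper is clear. I'm handing in.

```bash
python3 -c "
from workcell import manip
print(manip.finish_job())"
```

```text
the job is handed in; nothing more can be done
None
```

I handed the job in at about 33 s on the robot's clock: latch turned, key back in its stand, panel fully open, and filter standing upright in the tray; no verdict came back.

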